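Sort the loose components back into their trays

ROBOT

A 7-joint arm with a two-finger parallel gripper is mounted at the origin on the work surface. World frame = base frame: x ahead of the robot, y to its left, z up, the work surface at z = 0. Lengths are in m, angles in rad, forces in N, time in s.
With the tool pointing down it reaches from about 0.425 to 0.875 m from the base axis. Payload 4.7 kg.
Tool frame: the origin (TCP) lies between the finger pads; the fingertips stand 19 mm ahead of it and the grasp point (between the pads) is the TCP; z points along the fingers, x is the direction in which the jaws open and shut, and the axes are right-handed (so a half turn about z gives the same grasp; the last joint's range is limited). The gripper opens to 85 mm and grips with 20 to 120 N. Pads are 22 mm wide; open, the fingers measure 114 mm over their backs; the gripper's body (76 mm by 85 mm) begins 54 mm behind the grasp point. The pads swing forward as they close: fully open they stand 13 mm farther back than shut.
Start: joints at [1.166, 0.321, -0.07, 1.45, 0.023, 1.371, -0.057], TCP at [0.264, -0.594, 0.25] pointing down, gripper open.
Joint ranges: [-2.86, 2.86], [-0.3, 2.09], [-1.38, 1.24], [0.06, 2.45], [-1.56, 4.7], [0.09, 2.05], [-2.69, 2.69]. Speed limits (rad/s): [2.57, 2.57, 3.14, 3.14, 3.14, 3.14, 3.14].

INTERFACE

Orientations are given as a unit quaternion [w, x, y, z].
In Python, from workcell import telemetry, camera, camera_params, order gives the robot as it stands.
- The arm moves only by the tool jog_arm, never from a script. Its arguments are lists of equal length, an entry for each row: "jaw": the gripper command: -1 is shut, 1 is fully open, values between are in proportion; "delta_pos": the shift along the tool's x, y, z in mm, a list of three; "roll": the turn about the tool's z in degrees. In form: {"jaw": [jaw, ...], "delta_pos": [[tx, ty, tz], ...], "roll": [roll, ...]}. A call has 1 to 12 rows; each row shifts and turns the pose as measured when the row begins, along the tool's axes as they then stand; what a row does not reach is not made up. A row lasts 1/10 s, in which the tool goes at most 50 mm and 8.59 degrees, less where a joint would pass 70% of its speed; a pose out of reach is approached as far as the arm can. A call is refused whole if a number of a shift passes 50 or a number of a turn 8.59, either way. A call with a gripper value outside its range is refused whole. The fingers move at their own pace and stop on an object; "newtons" is the grip in N (left out, the last holds). Time passes only in rows, so rows that do not move let the fingers close. It gives the time, the measured TCP pose, the force and the opening at its end, in the units of the state.
- telemetry.sense(): the state, without advancing time (a new reading comes with each control period).
- camera(name): name is "scene" or "top"; returns the picture (420x560x3 uint8, blue, green, red); there is no depth.
- camera_params(name): a dict with "fovy" (degrees; the focal length in pixels is half the picture's height over the tangent of half this angle, whatever the lens; pixels are square), "cx", "cy" (the principal point, pixels), "cam_to_world" (4x4, takes a point from camera to world coordinates). Camera axes: x right, y down, z forward; pixel columns grow to the right and rows downward; lengths in m; the calibration is good to about 2 mm. A picture is of the moment at which its call begins. camera_params takes no time and is no camera call.
- order.close_job(): hands the job in, once; it reports no verdict.
The state is a dict: "clock": time; "joints": joint angles; "qvel": joint speeds; "effort": joint torques, N m; "position": TCP position; "ee_rot": TCP orientation; "ft_force": force on the tool from outside, world axes, zero at the start; "torque": the same for the moment, N m; "gripper_width": opening from 0.0 (shut) to 1.0 (fully open).
Only numpy, scipy, OpenCV 4.12 (cv2) and the standard library are available. Lean on these libraries where they do the work, as an engineer would, in place of code of your own. Each camera call takes 0.05 s, during which the arm holds its last target. There are 200 camera calls.

TASK

Clear up after the practical: sort the two capacitors, the two clad resistors and the ring choke lying loose on the bench into the trays that already hold their own kind. Set each one down on the floor of its tray, not dropped, the capacitors standing upright and the resistors and choke lying flat. Leave the small transformer where it is: it has no tray.

Things in the scene. Friction and masses are not known exactly. Their poses are not given: they have to be found in the camera images.
- tray_capacitor: fixed grey tray, 140 mm in its x, 190 in y, rim 32 high, walls and floor 3 thick, 12 mm pull lip on its front (-x) wall; origin under its centre at bench height, z up, yaw within 0.15 rad of 0. Capacitor stock, fixed, along its back: three upright black cans 35 mm in diameter at x +44, y -58, -8, +45, tops 57 mm above the bench. Free of stock from x -67 to +24 over the whole width.
- tray_resistor: fixed grey tray, 140 mm in its x, 190 in y, rim 32 high, walls and floor 3 thick, 12 mm pull lip on its front (-x) wall; origin under its centre at bench height, z up, yaw within 0.15 rad of 0. Resistor stock, fixed, along its back: two ribbed, gold-anodised aluminium blocks lying lengthwise along y at x +46, y -44 and +40, tops 21 mm above the bench. Free of stock from x -67 to +28 over the whole width.
- tray_choke: fixed grey tray, 140 mm in its x, 190 in y, rim 32 high, walls and floor 3 thick, 12 mm pull lip on its front (-x) wall; origin under its centre at bench height, z up, yaw within 0.15 rad of 0. Choke stock, fixed, along its back: three flat copper-wound rings 46 mm in diameter at x +40, y -58, -4, +54, tops 25 mm above the bench. Free of stock from x -67 to +16 over the whole width.
- capacitor_1_mid (a point): loose screw-terminal capacitor standing upright: plain black can 35 mm in diameter and 50 mm high, silvery top with two small screw terminals 4 mm proud; about 75 g. This point is on its axis, 25 mm above its base; z along the axis, up.
- capacitor_2_mid (a point): loose screw-terminal capacitor standing upright: plain black can 35 mm in diameter and 50 mm high, silvery top with two small screw terminals 4 mm proud; about 75 g. This point is on its axis, 25 mm above its base; z along the axis, up.
- resistor_1_mid (a point): loose aluminium-clad power resistor lying on its flat base: ribbed, gold-anodised aluminium block 50 mm long (own x), 28 mm wide (own y), 18 mm high, a solder lug at each end (62 mm over the lugs); about 50 g. This point is at its centre, 9 mm above its base; z up. It may lie at any yaw.
- resistor_2_mid (a point): loose aluminium-clad power resistor lying on its flat base: ribbed, gold-anodised aluminium block 50 mm long (own x), 28 mm wide (own y), 18 mm high, a solder lug at each end (62 mm over the lugs); about 50 g. This point is at its centre, 9 mm above its base; z up. It may lie at any yaw.
- choke_1_mid (a point): loose ring choke lying flat: copper wire wound on a grey ring core, 46 mm outer diameter, 22 mm high (the 18 mm hole is too small for a finger: grip it across the outside); about 90 g. This point is at its centre, 11 mm above its base; z along the ring's axis, up.
- transformer_mid (a point): small loose mains transformer, to be left where it is: dark laminated steel core with a white coil, 66 mm long (own x) over its mounting strap, 42 mm wide (y), 45 mm high, about 280 g; this point is on its centre line, 22 mm above its base. It stands among the loose components, at any yaw.
Not all that is in view belongs to the job. Leave any turquoise look-alike of the tray_resistor alone.

How it is judged:
At the end, for the whole second after the job is handed in: All five components lie in the tray of their own kind (centre within 65 mm along x and 90 mm along y of the tray's centre), on its floor (within 6 mm), level or upright within 0.15 rad, released and at rest; the transformer is within 30 mm of where it stood (x of capacitor_1_mid in the frame of tray_capacitor between -0.065 and 0.065 m and y of capacitor_1_mid in the frame of tray_capacitor between -0.09 and 0.09 m and z of each of capacitor_1_mid, capacitor_2_mid in the frame of tray_capacitor below 0.034 m and angle between each of capacitor_1_mid, capacitor_2_mid, resistor_1_mid, resistor_2_mid, choke_1_mid's own z axis and vertical below 0.15 rad and linear speed of each of capacitor_1, capacitor_2, resistor_1, resistor_2, choke_1 below 0.02 m/s and x of capacitor_2_mid in the frame of tray_capacitor between -0.065 and 0.065 m and y of capacitor_2_mid in the frame of tray_capacitor between -0.09 and 0.09 m and x of resistor_1_mid in the frame of tray_resistor between -0.065 and 0.065 m and y of resistor_1_mid in the frame of tray_resistor between -0.09 and 0.09 m and z of each of resistor_1_mid, resistor_2_mid in the frame of tray_resistor below 0.018 m and x of resistor_2_mid in the frame of tray_resistor between -0.065 and 0.065 m and y of resistor_2_mid in the frame of tray_resistor between -0.09 and 0.09 m and x of choke_1_mid in the frame of tray_choke between -0.065 and 0.065 m and y of choke_1_mid in the frame of tray_choke between -0.09 and 0.09 m and z of choke_1_mid in the frame of tray_choke below 0.02 m and distance of transformer_mid from where it was at the start of the episode below 0.03 m); the robot touches nothing.
It fails at once if a component is dropped or knocked flying (moves faster than 0.7 m/s, a fall of about 25 mm, out of the gripper) ((linear speed of capacitor_1 above 0.7 m/s and contact force between capacitor_1 and the fingers below 0.01 N) or (linear speed of capacitor_2 above 0.7 m/s and contact force between capacitor_2 and the fingers below 0.01 N) or (linear speed of resistor_1 above 0.7 m/s and contact force between resistor_1 and the fingers below 0.01 N) or (linear speed of resistor_2 above 0.7 m/s and contact force between resistor_2 and the fingers below 0.01 N) or (linear speed of choke_1 above 0.7 m/s and contact force between choke_1 and the fingers below 0.01 N)).
It fails at once if the transformer is moved by more than 30 mm (distance of transformer_mid from where it was at the start of the episode above 0.03 m).
It also fails if it takes over 128 s, if anything falls off the work surface, if the arm or the gripper's body presses on something with over 40 N, if the wrist force passes 120 N, or if a joint passes its speed limit or range.

## Working session

There is one attempt and no reset: what is moved stays moved. The work goes in short steps, Python scripts to look and compute and a tool call to move; the robot and the scene stay as the last step left them, time stands still between calls to the robot, and variables do not carry over. Pictures are saved under pics/ and viewed, about 12 in all and at most 16, crops included, and the job is handed in when it is done.

Besides the shell and the picture viewer there is one more tool, called after "Call:" by a JSON object that holds its "op" and its "data". jog_arm: Moves the arm, as the interface text tells. Its arguments: {"type":"object","properties":{"jaw":{"type":"array","items":{"type":"number"}},"delta_pos":{"type":"array","items":{"type":"array","items":{"type":"number"}}},"roll":{"type":"array","items":{"type":"number"}},"newtons":{"type":"number"}},"required":["jaw","delta_pos","roll"]}

```bash
mkdir -p pics; ls; python3 - <<'E'
from workcell import telemetry, camera, camera_params, order
import cv2,numpy as np
np.set_printoptions(precision=4,suppress=True)
for n in("top","scene"):
    im=camera(n); cv2.imwrite(f"pics/{n}0.png",im)
    p=camera_params(n); print(n,p)
print(telemetry.sense())
E
```

```text
pics
top {'fovy': 53.95438545351806, 'cx': 284.03222291765394, 'cy': 202.2255414724621, 'cam_to_world': array([[-0.0025, -0.9846,  0.1748,  0.2692],
       [-1.    ,  0.0023, -0.0016,  0.1055],
       [ 0.0011, -0.1748, -0.9846,  1.2715],
       [ 0.    ,  0.    ,  0.    ,  1.    ]])}
scene {'fovy': 42.752629436340776, 'cx': 287.19241091159245, 'cy': 201.79241306306218, 'cam_to_world': array([[ 0.8481,  0.4371, -0.2994,  0.8765],
       [ 0.5297, -0.7113,  0.462 , -0.5352],
       [-0.0111, -0.5504, -0.8348,  1.1333],
       [ 0.    ,  0.    ,  0.    ,  1.    ]])}
{'clock': 0.1, 'joints': array([ 1.1661,  0.3217, -0.0701,  1.4516,  0.0226,  1.3708, -0.0569]), 'qvel': array([ 0.0002,  0.0003,  0.0011, -0.0014, -0.0001,  0.    , -0.0004]), 'effort': array([  0.0002, -49.4877,  -0.3841, -31.521 ,   0.0129,   0.0074,
         0.    ]), 'position': array([ 0.2641, -0.5934,  0.2493]), 'ee_rot': array([-0.0004,  0.8387, -0.5447, -0.0007]), 'ft_force': array([-0.9071, -0.288 , -0.1696]), 'torque': array([ 0.0261, -0.0062,  0.0311]), 'gripper_width': 0.9980779495403412}
```

View pics/top0.png

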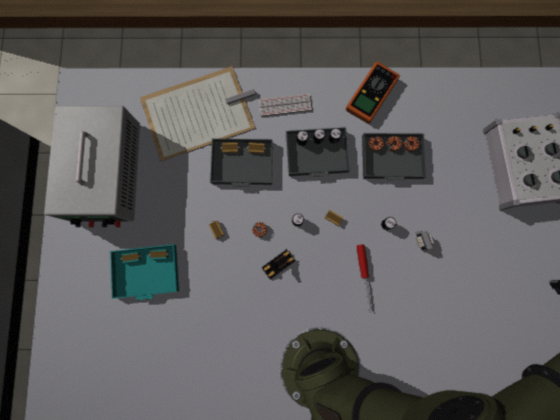

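View pics/scene0.png

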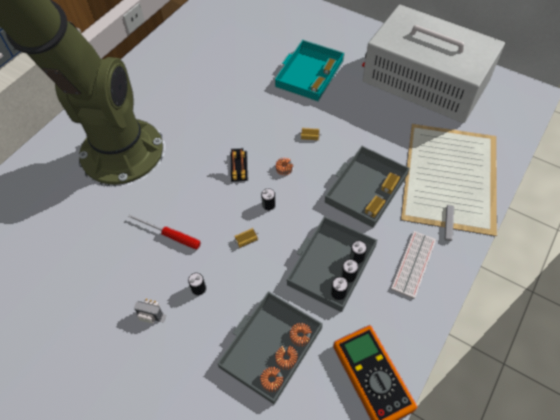

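Top view: loose resistors are near (217,230) and (334,218), the choke at (260,230), the capacitors at (298,219) and (389,224), and the transformer at (425,241). The grey trays, left to right, are resistor (242,162), capacitor (318,152) and choke (393,156). The turquoise tray, batteries and screwdriver are distractors.

```bash
cat > h.py <<'E'
import cv2,numpy as np
from workcell import telemetry,camera,camera_params
np.set_printoptions(precision=3,suppress=True)
def ray(n,uv,z):
    p=camera_params(n);T=p["cam_to_world"];f=210/np.tan(np.radians(p["fovy"]/2))
    d=T[:3,:3]@[(uv[0]-p["cx"])/f,(uv[1]-p["cy"])/f,1]
    return T[:3,3]+d*(z-T[2,3])/d[2]
def blobs(mask,amin):
    n,_,st,c=cv2.connectedComponentsWithStats(mask.astype(np.uint8))
    out=[]
    for i in range(1,n):
        if st[i,4]>=amin: out.append((c[i],st[i,4]))
    return out
def rects(mask,amin):
    cs,_=cv2.findContours(mask.astype(np.uint8),cv2.RETR_EXTERNAL,cv2.CHAIN_APPROX_NONE)
    return [c for c in cs if cv2.contourArea(c)>=amin]
E
python3 - <<'E'
from h import *
for n in("top","scene"):
    im=cv2.imread(f"pics/{n}0.png");hsv=cv2.cvtColor(im,cv2.COLOR_BGR2HSV);H,S,V=cv2.split(hsv)
    if n=="top": roi=np.zeros_like(H);roi[120:300,100:450]=1
    else: roi=np.zeros_like(H);roi[120:395,120:410]=1
    gold=(H>14)&(H<28)&(S>110)&(V>70)&(roi>0); cop=((H<14))&(S>90)&(V>70)&(roi>0)
    for nm,m,z in(("gold",gold,.018),("copper",cop,.022)):
        for c in rects(m,25):
            r=cv2.minAreaRect(c); M=cv2.boxPoints(r); P=np.array([ray(n,q,z)[:2] for q in M])
            a,b=P[1]-P[0],P[2]-P[1]; l=a if np.hypot(*a)>np.hypot(*b) else b
            print(n,nm,np.array(r[0]),P.mean(0),"L,W",sorted([np.hypot(*a).round(3),np.hypot(*b).round(3)]),"yaw",np.degrees(np.arctan2(l[1],l[0])).round(0)%180)
    top=(S<40)&(V>150)
    # trays
    dark=(V<90)&(S<60)&(roi>0)
    for c in rects(cv2.morphologyEx(dark.astype(np.uint8),cv2.MORPH_CLOSE,np.ones((5,5))),40):
        r=cv2.minAreaRect(c);print(n,"dark",np.array(r[0]),np.array(r[1]),cv2.contourArea(c),ray(n,r[0],.032 if cv2.contourArea(c)>800 else .025)[:2])
    print(n,"V bench",np.median(V),)
t=cv2.imread("pics/top0.png");s=cv2.imread("pics/scene0.png")
A=cv2.resize(t[120:285,205:440],None,fx=3.3,fy=3.3,interpolation=cv2.INTER_CUBIC)
cv2.imwrite("pics/c1.png",A)
E
```

```text
top gold [129.798 256.685] [0.326 0.569] L,W [np.float64(0.014), np.float64(0.043)] yaw 99.0
top gold [157.521 253.768] [0.335 0.486] L,W [np.float64(0.014), np.float64(0.04)] yaw 94.0
top gold [215.9 229.3] [0.408 0.312] L,W [np.float64(0.026), np.float64(0.046)] yaw 28.0
top gold [333.574 217.544] [ 0.444 -0.048] L,W [np.float64(0.027), np.float64(0.046)] yaw 58.0
top gold [256. 147.] [0.669 0.192] L,W [np.float64(0.026), np.float64(0.044)] yaw 90.0
top gold [229.5 147. ] [0.669 0.275] L,W [np.float64(0.026), np.float64(0.047)] yaw 90.0
top copper [362.176 260.896] [ 0.312 -0.13 ] L,W [np.float64(0.021), np.float64(0.098)] yaw 7.0
top copper [259.485 229.191] [0.408 0.178] L,W [np.float64(0.038), np.float64(0.041)] yaw 150.0
top copper [411. 143.] [ 0.68  -0.298] L,W [np.float64(0.04), np.float64(0.044)] yaw 90.0
top copper [375.55 143.15] [ 0.68  -0.186] L,W [np.float64(0.041), np.float64(0.042)] yaw 109.0
top copper [394.2 142.4] [ 0.682 -0.245] L,W [np.float64(0.041), np.float64(0.043)] yaw 23.0
top dark [284.43  270.965] [34.65  33.671] 638.0 [0.282 0.103]
top dark [368.833 271
[... 1973 characters left out ...]
0.104)] yaw 6.0
scene copper [284. 166.] [0.412 0.17 ] L,W [np.float64(0.042), np.float64(0.046)] yaw 122.0
scene dark [371.906 369.33 ] [74.303 32.538] 1170.5 [ 0.845 -0.182]
scene dark [148.333 315.516] [25.162 10.131] 61.5 [ 0.378 -0.332]
scene dark [268.899 346.062] [68.158 92.856] 5837.5 [ 0.64  -0.252]
scene dark [197.865 288.811] [11.91  15.292] 124.5 [ 0.432 -0.225]
scene dark [330.2 262.1] [63.057 79.604] 4581.5 [ 0.653 -0.014]
scene dark [268.  203.5] [13. 12.] 121.5 [0.441 0.049]
scene dark [238.5 165. ] [32. 17.] 436.5 [0.311 0.109]
scene dark [366.098 185.076] [56.606 74.103] 3653.0 [0.623 0.22 ]
scene dark [131.898 139.586] [ 9.479 34.052] 97.0 [0.017 0.029]
scene V bench 181.0
```

View pics/c1.png

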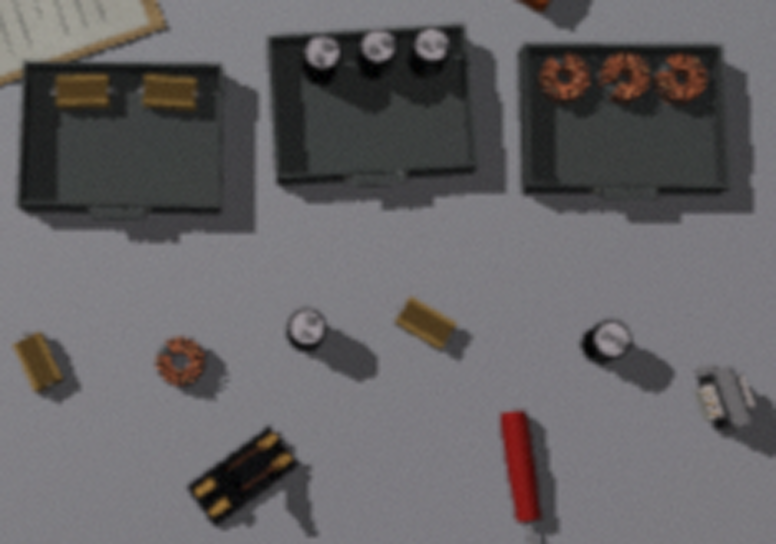

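Crop c1: both loose can tops are clear, at about (298,219) and (390,222) in the full image. The trays show little yaw, with the capacitor tray turned a few degrees. Next I'll get the capacitor tops and tray poses.

```bash
python3 - <<'E'
from h import *
for n in("top","scene"):
    im=cv2.imread(f"pics/{n}0.png");g=im.min(2)
    wins={"top":[("c",298,219),("c",389,223),("s",302,137),("s",319,134),("s",335,135),("transformer",425,241)],
      "scene":[("c",268,195),("c",196,280),("s",340,287),("s",350,267),("s",359,250),("transformer",148,309)]}[n]
    for k,u,v in wins:
        w=12 if k=="transformer" else 9
        p=g[v-w:v+w+1,u-w:u+w+1]; 
        m=p>(150 if n=="top" else 190)
        b=blobs(cv2.morphologyEx(m.astype(np.uint8),cv2.MORPH_CLOSE,np.ones((3,3))),6)
        for c,a in b:
            uv=c+[u-w,v-w]; print(n,k,uv,a,p.max(),ray(n,uv,.053 if k=="s" else .05)[:2])
from scipy.spatial.transform import Rotation as R
def tray(loc,w):
    loc=np.array(loc,float);w=np.array(w);a=loc-loc.mean(0);b=w-w.mean(0)
    t=np.arctan2((a[:,0]*b[:,1]-a[:,1]*b[:,0]).sum(),(a*b).sum());c,s=np.cos(t),np.sin(t)
    print(t,w.mean(0)-np.array([[c,-s],[s,c]])@loc.mean(0)/1000)
tray([(46,-44),(46,40)],[(.668,.189),(.668,.272)])
tray([(40,-58),(40,-4),(40,54)],[(.680,-.301),(.681,-.2475),(.680,-.1885)])
E
```

```text
scene c [270.    191.167] 6 195 [0.436 0.069]
scene c [193.286 276.   ] 7 197 [ 0.415 -0.212]
scene c [196.692 282.   ] 13 197 [ 0.43 -0.22]
scene s [335.5 282.5] 6 198 [ 0.692 -0.062]
scene s [343.    285.222] 18 198 [ 0.709 -0.059]
scene s [353.933 265.333] 15 199 [ 0.706 -0.004]
scene s [361.5 245. ] 12 198 [0.696 0.051]
0.0 [0.622 0.233]
0.0002115171032915943 [ 0.64  -0.243]
```

```bash
python3 - <<'E'
from h import *
im=cv2.imread("pics/top0.png");g=im.min(2)
W=[]
for k,u,v in [("c",298,219),("c",390,223),("s",302,136),("s",319,134),("s",335,134)]:
    p=g[v-8:v+9,u-8:u+9]; bench=np.median(g[200:210,200:400])
    for f in(1.12,1.2):
      for c,a in blobs(p>bench*f,12):
        uv=c+[u-8,v-8]; r=ray("top",uv,.053 if k=="s" else .05)[:2]; print(k,f,uv,a,p.max(),bench,r)
hand=np.array([(308,328),(612,339),(322,52),(378,47),(431,47)])*(235/775)+[205,120]
H=[ray("top",q,.05 if i<2 else .053)[:2] for i,q in enumerate(hand)];print(np.array(H))
loc=np.array([(44,-58),(44,-8),(44,45)],float)[::-1];w=np.array(H[2:]);a=loc-loc.mean(0);b=w-w.mean(0)
t=np.arctan2((a[:,0]*b[:,1]-a[:,1]*b[:,0]).sum(),(a*b).sum());c,s=np.cos(t),np.sin(t)
print(t,w.mean(0)-np.array([[c,-s],[s,c]])@loc.mean(0)/1000)
for uv in ((723,395),): print("transf",ray("top",np.array(uv)*235/775+[205,120],.035)[:2], ray("scene",(149,309),.035)[:2])
s=cv2.imread("pics/scene0.png")
cv2.imwrite("pics/c2.png",np.hstack([cv2.resize(s[175:220,245:295],None,fx=8,fy=8,interpolation=3),cv2.resize(s[262:307,172:222],None,fx=8,fy=8,interpolation=3)]))
E
```

```text
[[ 0.434  0.061]
 [ 0.423 -0.214]
 [ 0.694  0.046]
 [ 0.699 -0.007]
 [ 0.699 -0.057]]
0.04625063397834915 [ 0.653 -0.001]
transf [ 0.374 -0.316] [ 0.375 -0.321]
```

View pics/c2.png

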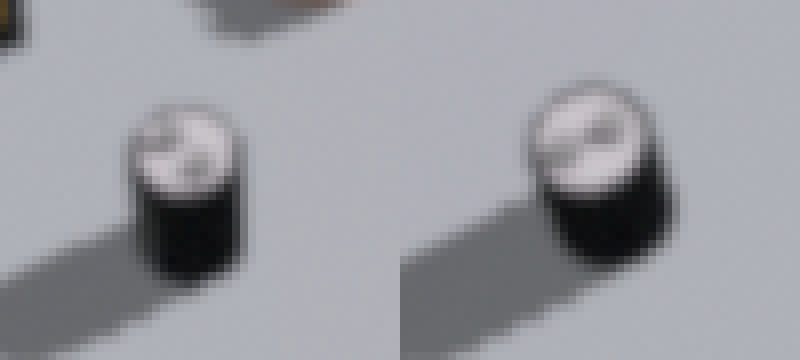

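```bash
cat >> h.py <<'E'
def go(x,y,z,yaw=None):
    s=telemetry.sense();q=s["ee_rot"]
    from scipy.spatial.transform import Rotation as R
    M=R.from_quat([q[1],q[2],q[3],q[0]]).as_matrix()
    cur=np.degrees(np.arctan2(M[1,0],M[0,0]))
    print("t",round(s["clock"],2),"pos",s["position"],"yaw",cur.round(1),"tilt",M[2,2].round(4),"w",round(s["gripper_width"],3),"F",s["ft_force"])
    d=M.T@(np.array([x,y,z])-s["position"])*1000
    print(" delta tool mm",d.round(1))
    if yaw is not None:
        r=cur-yaw; r=(r+90)%180-90
        a=np.radians(yaw if abs(((cur-r)-yaw+180)%360-180)<1 else yaw+180)
        M2=np.array([[np.cos(a),np.sin(a),0],[np.sin(a),-np.cos(a),0],[0,0,-1]])
        print(" roll",r.round(1),"delta after roll",(M2.T@(np.array([x,y,z])-s["position"])*1000).round(1))
E
python3 - <<'E'
from h import *
print(ray("scene",(268,193.6),.05)[:2],ray("scene",(195.7,279.2),.05)[:2])
go(.423,-.214,.12,-66)
E
```

```text
[0.435 0.06 ] [ 0.424 -0.216]
t 0.1 pos [ 0.264 -0.593  0.249] yaw -66.0 tilt -1.0 w 0.998 F [-0.907 -0.288 -0.17 ]
 delta tool mm [-281.8 -299.5  129.8]
 roll -0.0 delta after roll [-282.  -299.5  129.3]
```

Call:
{"op": "jog_arm", "data": {"jaw": [1,1,1,1,1,1,1,1,1,1], "delta_pos": [[-28,-30,13],[-28,-30,13],[-28,-30,13],[-28,-30,13],[-28,-30,13],[-28,-30,13],[-28,-30,13],[-28,-30,13],[-28,-30,13],[-28,-30,13]], "roll": [0,0,0,0,0,0,0,0,0,0], "newtons": 40}}

```text
clock: 1.1
position: [0.4247, -0.2085, 0.111]
ee_rot: [0.002, 0.835, -0.551, -0.001]
ft_force: [1.1, -1.2, 0.0]
gripper_width: 0.999
```

```bash
python3 -c "
from h import *
go(.4235,-.215,.033,-66)"
```

```text
t 1.1 pos [ 0.425 -0.208  0.111] yaw -66.8 tilt -1.0 w 0.999 F [ 1.095 -1.165  0.031]
 delta tool mm [ 5.6  3.3 78. ]
 roll -0.8 delta after roll [ 5.5  3.7 78. ]
```

Call:
{"op": "jog_arm", "data": {"jaw": [1,1,1,1,1], "delta_pos": [[5.5,3.5,0],[0,0,20],[0,0,30],[0,0,20],[0,0,5]], "roll": [0,0,0,0,0]}}

```text
clock: 1.6
position: [0.4249, -0.2077, 0.0325]
ee_rot: [0.001, 0.839, -0.545, -0.003]
ft_force: [0.6, -0.7, 0.6]
gripper_width: 1.0
```

```bash
python3 -c "
from h import *
go(.4235,-.215,.033,-66)
cv2.imwrite('pics/p1.png',cv2.resize(camera('scene')[240:330,130:260],None,fx=5,fy=5))"
```

```text
t 1.6 pos [ 0.425 -0.208  0.032] yaw -66.0 tilt -1.0 w 1.0 F [ 0.575 -0.693  0.58 ]
 delta tool mm [ 6.1  4.2 -0.5]
 roll -0.0 delta after roll [ 6.1  4.2 -0.5]
```

View pics/p1.png

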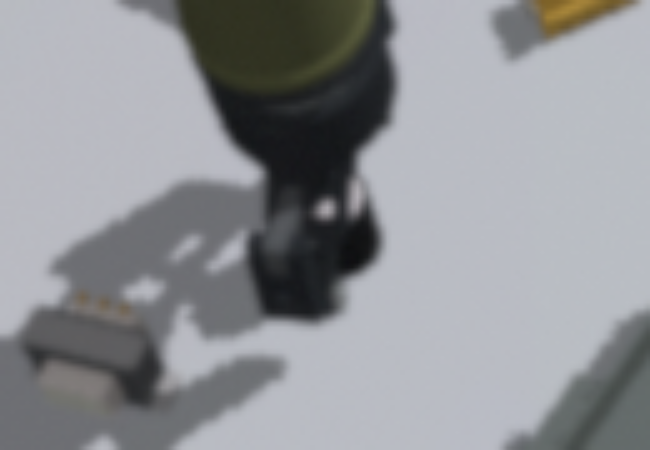

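The open fingers straddle the can. I'll shift by the remaining 7 mm and close.

Call:
{"op": "jog_arm", "data": {"jaw": [1,1,-1,-1,-1,-1,-1,-1,-1,-1], "delta_pos": [[6,4,0],[0,0,0],[0,0,0],[0,0,0],[0,0,0],[0,0,0],[0,0,0],[0,0,0],[0,0,0],[0,0,0]], "roll": [0,0,0,0,0,0,0,0,0,0]}}

```text
clock: 2.65
position: [0.4257, -0.2178, 0.0367]
ee_rot: [0.001, 0.838, -0.545, 0.001]
ft_force: [-0.2, 0.6, -0.2]
gripper_width: 0.397
```

```bash
python3 -c "
from h import *
go(.6365,-.039,.15,-90)"
```

```text
t 2.65 pos [ 0.426 -0.218  0.037] yaw -66.1 tilt -1.0 w 0.397 F [-0.175  0.567 -0.22 ]
 delta tool mm [ -77.8 -265.  -113.9]
 roll 23.9 delta after roll [-178.8 -210.8 -113.3]
```

Call:
{"op": "jog_arm", "data": {"jaw": [-1,-1,-1,-1,-1,-1,-1,-1,-1,-1,-1,-1], "delta_pos": [[0,0,-30],[0,0,-40],[0,0,0],[0,0,0],[0,0,0],[-22,-26,0],[-22,-26,0],[-22,-26,0],[-22,-26,0],[-22,-26,0],[-22,-26,0],[-22,-26,0]], "roll": [0,0,8,8,8,0,0,0,0,0,0,0]}}

```text
clock: 3.85
position: [0.6125, -0.0687, 0.106]
ee_rot: [-0.004, -0.696, 0.718, 0.0]
ft_force: [-0.3, -0.6, 0.5]
gripper_width: 0.4
```

```bash
python3 -c "
from h import *
go(.6365,-.039,.11,-87.4)"
```

```text
t 3.85 pos [ 0.612 -0.069  0.106] yaw -91.9 tilt -1.0 w 0.4 F [-0.281 -0.58   0.525]
 delta tool mm [-30.4 -23.   -4.3]
 roll -4.5 delta after roll [-28.6 -25.3  -4. ]
```

Call:
{"op": "jog_arm", "data": {"jaw": [-1,-1,-1,-1,-1,-1,-1], "delta_pos": [[0,0,0],[-14,-11,0],[-14,-11,0],[0,0,0],[0,0,25],[0,0,25],[0,0,5]], "roll": [-4.5,0,0,0,0,0,0]}}

```text
clock: 4.55
position: [0.6371, -0.033, 0.0491]
ee_rot: [0.002, 0.727, -0.687, -0.001]
ft_force: [-0.2, -0.7, -1.0]
gripper_width: 0.4
```

```bash
python3 -c "
from h import *
go(.6365,-.039,.040,-87.4)"
```

```text
t 4.55 pos [ 0.637 -0.033  0.049] yaw -86.8 tilt -1.0 w 0.4 F [-0.23  -0.684 -1.04 ]
 delta tool mm [5.9 0.9 9.1]
 roll 0.6 delta after roll [6.  0.9 9.1]
```

Call:
{"op": "jog_arm", "data": {"jaw": [-1,-1,-1,-1,-1], "delta_pos": [[6,0,0],[0,0,4],[0,0,2],[0,0,2],[0,0,2]], "roll": [0,0,0,0,0]}}

```text
clock: 5.05
position: [0.6383, -0.0421, 0.0415]
ee_rot: [0.002, 0.726, -0.688, 0.001]
ft_force: [-0.1, -0.0, -0.2]
gripper_width: 0.4
```

```bash
python3 -c "
from h import *
go(.6365,-.039,.040,-87.4)"
```

```text
t 5.05 pos [ 0.638 -0.042  0.041] yaw -86.9 tilt -1.0 w 0.4 F [-0.077 -0.038 -0.176]
 delta tool mm [-3.2  1.7  1.4]
 roll 0.5 delta after roll [-3.2  1.7  1.5]
```

Call:
{"op": "jog_arm", "data": {"jaw": [-1,-1,-1], "delta_pos": [[0,0,1.5],[0,0,1.5],[0,0,0]], "roll": [0,0,0]}}

```text
clock: 5.35
position: [0.6391, -0.042, 0.0399]
ee_rot: [0.002, 0.726, -0.688, 0.002]
ft_force: [-0.5, -0.3, -1.3]
gripper_width: 0.399
```

Call:
{"op": "jog_arm", "data": {"jaw": [-1,-1,-1], "delta_pos": [[0,0,2],[0,0,2],[0,0,0]], "roll": [0,0,0]}}

```text
clock: 5.65
position: [0.6397, -0.0419, 0.0402]
ee_rot: [0.002, 0.726, -0.688, 0.003]
ft_force: [-0.1, 0.2, -0.2]
gripper_width: 0.396
```

Call:
{"op": "jog_arm", "data": {"jaw": [-1,-1], "delta_pos": [[0,0,4],[0,0,4]], "roll": [0,0]}}

```text
clock: 5.85
position: [0.6407, -0.0418, 0.0395]
ee_rot: [0.003, 0.726, -0.688, 0.003]
ft_force: [-14.4, -0.6, 31.4]
gripper_width: 0.397
```

Contact with the floor is confirmed, so I'll release.

Call:
{"op": "jog_arm", "data": {"jaw": [-1,0.15,0.15,0.15,0.15,0.15,0.15,0.15,0.15], "delta_pos": [[0,0,-1],[0,0,0],[0,0,0],[0,0,0],[0,0,-15],[0,0,-30],[0,0,-40],[0,0,-20],[0,0,0]], "roll": [0,0,0,0,0,0,0,0,0]}}

```text
clock: 6.75
position: [0.64, -0.0402, 0.1496]
ee_rot: [0.003, 0.726, -0.688, 0.002]
ft_force: [0.7, 0.8, 0.5]
gripper_width: 0.577
```

```bash
python3 -c "
from h import *
cv2.imwrite('pics/p2.png',cv2.resize(camera('scene')[150:350,150:420],None,fx=2.9,fy=2.9))
go(.4345,.0605,.11,-87.4)"
```

```text
t 6.8 pos [ 0.639 -0.04   0.148] yaw -86.9 tilt -1.0 w 0.573 F [-0.388 -0.247  0.015]
 delta tool mm [-112.   199.1   38. ]
 roll 0.5 delta after roll [-109.9  200.2   38.3]
```

View pics/p2.png

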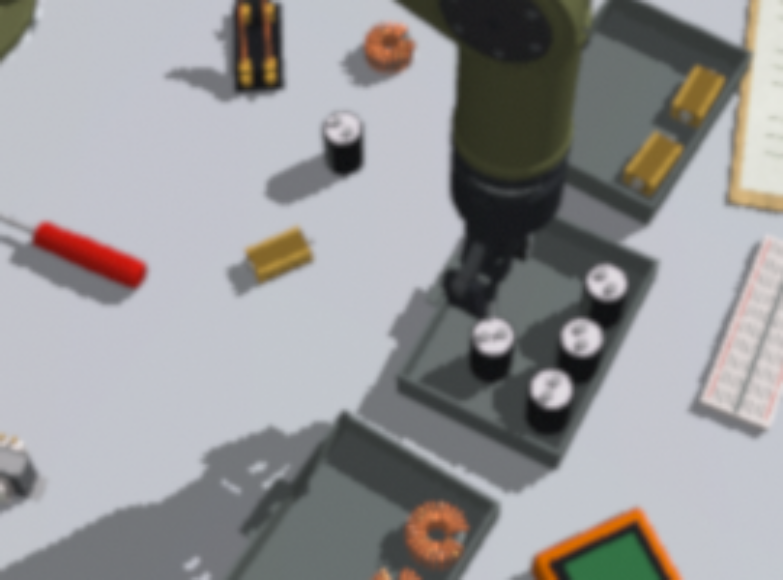

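The capacitor stands upright in its tray at crop (491,348). Next is capacitor 1.

Call:
{"op": "jog_arm", "data": {"jaw": [1,1,1,1,1,1,1,1,1,1], "delta_pos": [[-18,33,0],[-18,33,0],[-18,33,0],[-18,33,0],[-18,33,0],[-18,31,0],[0,0,0],[0,0,20],[0,0,20],[0,0,0]], "roll": [0,0,0,0,0,0,0,0,0,0]}}

```text
clock: 7.8
position: [0.4225, 0.0572, 0.0942]
ee_rot: [0.009, 0.725, -0.689, -0.004]
ft_force: [-0.4, -0.8, 0.3]
gripper_width: 0.998
```

```bash
python3 -c "
from h import *
go(.4345,.0605,.033,-87.4)"
```

```text
t 7.8 pos [0.422 0.057 0.094] yaw -87.0 tilt -0.9998 w 0.998 F [-0.428 -0.846  0.33 ]
 delta tool mm [ -3.  -13.4  60.9]
 roll 0.4 delta after roll [ -2.7 -12.2  61.2]
```

Call:
{"op": "jog_arm", "data": {"jaw": [1,1,1,1,1,1], "delta_pos": [[-3,-12,0],[0,0,0],[0,0,20],[0,0,25],[0,0,8],[0,0,0]], "roll": [0,0,0,0,0,0]}}

```text
clock: 8.4
position: [0.4344, 0.0589, 0.0404]
ee_rot: [0.01, 0.724, -0.689, -0.005]
ft_force: [-0.1, 0.2, -0.0]
gripper_width: 1.001
```

```bash
python3 -c "
from h import *
go(.4345,.0605,.033,-87.4)"
```

```text
t 8.4 pos [0.434 0.059 0.04 ] yaw -87.2 tilt -0.9998 w 1.001 F [-0.125  0.233 -0.021]
 delta tool mm [-1.6 -0.3  7.4]
 roll 0.2 delta after roll [-1.6 -0.2  7.4]
```

Call:
{"op": "jog_arm", "data": {"jaw": [1,1,-1,-1,-1,-1,-1,-1,-1,-1], "delta_pos": [[-2,0,5],[0,0,0],[0,0,0],[0,0,0],[0,0,0],[0,0,0],[0,0,0],[0,0,0],[0,0,0],[0,0,0]], "roll": [0,0,0,0,0,0,0,0,0,0]}}

```text
clock: 9.4
position: [0.4366, 0.061, 0.0386]
ee_rot: [0.008, 0.724, -0.69, -0.003]
ft_force: [0.3, 0.3, 0.3]
gripper_width: 0.4
```

```bash
python3 -c "
from h import *
go(.632,.039,.11,-87.4)"
```

```text
t 9.4 pos [0.437 0.061 0.039] yaw -87.2 tilt -0.9999 w 0.4 F [0.305 0.276 0.279]
 delta tool mm [  32.  -192.9  -74.3]
 roll 0.2 delta after roll [  30.8 -194.2  -71.4]
```

Call:
{"op": "jog_arm", "data": {"jaw": [-1,-1,-1,-1,-1,-1,-1,-1,-1,-1,-1], "delta_pos": [[0,0,-30],[0,0,-40],[5,-32,0],[5,-32,0],[5,-32,0],[5,-32,0],[5,-32,0],[4,-20,0],[0,0,0],[0,0,0],[0,0,0]], "roll": [0,0,0,0,0,0,0,0,0,0,0]}}

```text
clock: 10.5
position: [0.623, 0.0389, 0.1078]
ee_rot: [0.01, 0.724, -0.69, -0.002]
ft_force: [0.5, 0.1, 0.2]
gripper_width: 0.398
```

```bash
python3 -c "
from h import *
go(.632,.039,.042,-87.4)"
```

```text
t 10.5 pos [0.623 0.039 0.108] yaw -87.3 tilt -0.9998 w 0.398 F [0.499 0.114 0.174]
 delta tool mm [ -0.4 -10.1  65.6]
 roll 0.1 delta after roll [ 0.3 -9.  65.8]
```

Call:
{"op": "jog_arm", "data": {"jaw": [-1,-1,-1,-1,-1,-1,-1], "delta_pos": [[0,-9,0],[0,0,0],[0,0,25],[0,0,25],[0,0,5],[0,0,4],[0,0,3]], "roll": [0,0,0,0,0,0,0]}}

```text
clock: 11.2
position: [0.6308, 0.0398, 0.0477]
ee_rot: [0.009, 0.724, -0.689, 0.0]
ft_force: [0.5, -0.5, -0.5]
gripper_width: 0.393
```

Call:
{"op": "jog_arm", "data": {"jaw": [-1,-1,-1], "delta_pos": [[0,0,4],[0,0,3],[0,0,3]], "roll": [0,0,0]}}

```text
clock: 11.5
position: [0.6323, 0.0399, 0.0416]
ee_rot: [0.008, 0.724, -0.689, 0.001]
ft_force: [-9.2, -2.5, 24.7]
gripper_width: 0.399
```

Contact; release.

Call:
{"op": "jog_arm", "data": {"jaw": [-1,0.15,0.15,0.15,0.15,0.15,0.15,0.15,0.15], "delta_pos": [[0,0,-1],[0,0,0],[0,0,0],[0,0,0],[0,0,-15],[0,0,-30],[0,0,-40],[0,0,-10],[0,0,0]], "roll": [0,0,0,0,0,0,0,0,0]}}

```text
clock: 12.4
position: [0.6341, 0.0417, 0.1452]
ee_rot: [0.007, 0.724, -0.689, 0.002]
ft_force: [0.1, -0.3, -0.1]
gripper_width: 0.577
```

```bash
python3 -c "
from h import *
go(.410,.175,.11,-87.4)"
```

```text
t 12.4 pos [0.634 0.042 0.145] yaw -87.1 tilt -0.9999 w 0.577 F [ 0.104 -0.312 -0.145]
 delta tool mm [-144.7  216.9   34.8]
 roll 0.3 delta after roll [-143.3  217.8   35.2]
```

Call:
{"op": "jog_arm", "data": {"jaw": [1,1,1,1,1,1,1,1,1,1], "delta_pos": [[-24,36,0],[-24,36,0],[-24,36,0],[-24,36,0],[-24,36,0],[-18,26,0],[0,0,0],[0,0,20],[0,0,35],[0,0,0]], "roll": [0,0,0,0,0,0,0,0,0,0]}}

```text
clock: 13.4
position: [0.4123, 0.1695, 0.0832]
ee_rot: [0.009, 0.723, -0.69, 0.003]
ft_force: [-0.5, 0.0, 0.9]
gripper_width: 0.999
```

```bash
python3 -c "
from h import *
go(.410,.175,.025,-87.4)
cv2.imwrite('pics/p3.png',cv2.resize(camera('top')[110:290,190:430],None,fx=3.3,fy=3.3))"
```

```text
t 13.4 pos [0.412 0.169 0.083] yaw -87.3 tilt -0.9998 w 0.999 F [-0.527  0.033  0.854]
 delta tool mm [-6.6  1.5 58.1]
 roll 0.1 delta after roll [-5.6  2.  58.2]
```

View pics/p3.png

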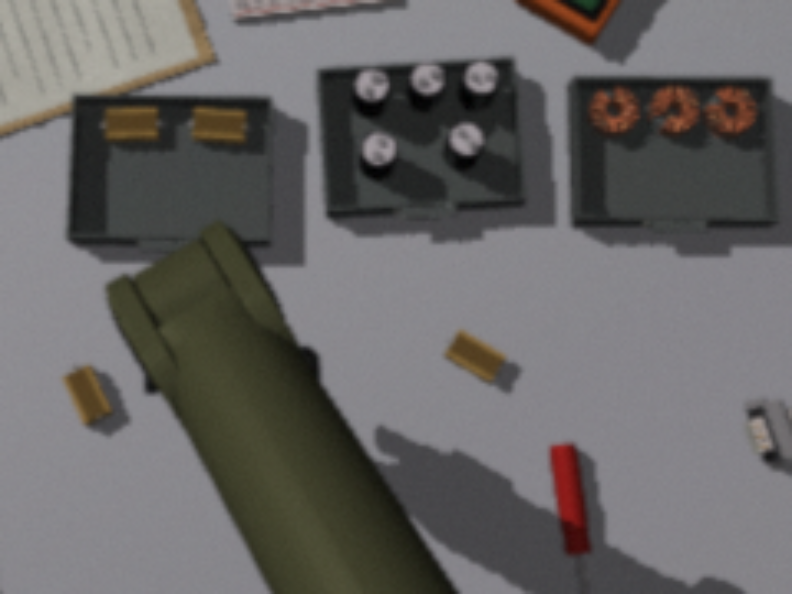

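Both capacitors stand upright in their tray, at crop (379,150) and (466,140). Going down on the choke.

Call:
{"op": "jog_arm", "data": {"jaw": [1,1,1,1,1,1], "delta_pos": [[-6,2,0],[0,0,25],[0,0,20],[0,0,8],[0,0,4],[0,0,0]], "roll": [0,0,0,0,0,0]}}

```text
clock: 14.05
position: [0.4189, 0.1785, 0.0342]
ee_rot: [0.002, 0.722, -0.692, 0.007]
ft_force: [0.2, 0.7, -0.0]
gripper_width: 1.003
```

```bash
python3 -c "
from h import *
go(.410,.175,.0225,-87.4)"
```

```text
t 14.05 pos [0.419 0.178 0.034] yaw -87.5 tilt -0.9999 w 1.003 F [ 0.179  0.733 -0.037]
 delta tool mm [ 2.9  9.1 11.7]
 roll -0.1 delta after roll [ 3.1  9.1 11.7]
```

Call:
{"op": "jog_arm", "data": {"jaw": [1,1,1,1], "delta_pos": [[3,9,0],[0,0,6],[0,0,5],[0,0,0]], "roll": [0,0,0,0]}}

```text
clock: 14.45
position: [0.4111, 0.175, 0.0248]
ee_rot: [0.0, 0.722, -0.692, 0.009]
ft_force: [-0.1, -0.1, 0.5]
gripper_width: 0.999
```

```bash
python3 -c "
from h import *
go(.410,.175,.0225,-87.4)"
```

```text
t 14.45 pos [0.411 0.175 0.025] yaw -87.5 tilt -0.9999 w 0.999 F [-0.099 -0.146  0.476]
 delta tool mm [-0.1  1.1  2.3]
 roll -0.1 delta after roll [-0.   1.1  2.3]
```

Call:
{"op": "jog_arm", "data": {"jaw": [-1,-1,-1,-1,-1,-1,-1,-1,-1], "delta_pos": [[0,0,2],[0,0,0],[0,0,0],[0,0,0],[0,0,0],[0,0,0],[0,0,0],[0,0,0],[0,0,0]], "roll": [0,0,0,0,0,0,0,0,0]}}

```text
clock: 15.35
position: [0.4117, 0.1756, 0.0232]
ee_rot: [-0.0, 0.722, -0.692, 0.008]
ft_force: [-0.9, -0.1, 0.4]
gripper_width: 0.52
```

```bash
python3 -c "
from h import *
go(.615,-.243,.11,-90)"
```

```text
t 15.35 pos [0.412 0.176 0.023] yaw -87.5 tilt -0.9999 w 0.52 F [-0.87  -0.058  0.368]
 delta tool mm [ 427.9 -186.1  -79.4]
 roll 2.5 delta after roll [ 418.6 -203.3  -86.8]
```

Call:
{"op": "jog_arm", "data": {"jaw": [-1,-1,-1,-1,-1,-1,-1,-1,-1,-1,-1,-1], "delta_pos": [[0,0,-30],[0,0,-50],[20,-10,-10],[40,-19,0],[40,-19,0],[40,-19,0],[40,-19,0],[40,-19,0],[40,-19,0],[40,-19,0],[40,-19,0],[40,-19,0]], "roll": [0,0,2,0,0,0,0,0,0,0,0,0]}}

```text
clock: 16.55
position: [0.598, -0.2163, 0.1177]
ee_rot: [0.003, 0.712, -0.703, 0.008]
ft_force: [1.0, 1.5, 0.2]
gripper_width: 0.519
```

```bash
python3 -c "
from h import *
go(.615,-.243,.11,-90)"
```

```text
t 16.55 pos [ 0.598 -0.216  0.118] yaw -89.3 tilt -0.9999 w 0.519 F [1.001 1.502 0.193]
 delta tool mm [ 26.8 -16.6   8.2]
 roll 0.7 delta after roll [ 26.7 -17.    7.7]
```

Call:
{"op": "jog_arm", "data": {"jaw": [-1,-1,-1,-1,-1,-1], "delta_pos": [[18,-12,0],[0,0,0],[0,0,0],[0,0,30],[0,0,35],[0,0,0]], "roll": [0,0,0,0,0,0]}}

```text
clock: 17.15
position: [0.6074, -0.2455, 0.0468]
ee_rot: [0.006, 0.707, -0.707, 0.007]
ft_force: [-1.3, 0.4, -2.2]
gripper_width: 0.524
```

```bash
python3 -c "
from h import *
go(.615,-.243,.0262,-90)"
```

```text
t 17.15 pos [ 0.607 -0.245  0.047] yaw -90.0 tilt -0.9998 w 0.524 F [-1.266  0.394 -2.209]
 delta tool mm [-2.9 -7.6 20.6]
 roll 0.0 delta after roll [-2.5 -7.6 20.6]
```

Call:
{"op": "jog_arm", "data": {"jaw": [-1,-1,-1,-1], "delta_pos": [[0,-7,0],[0,0,9],[0,0,6],[0,0,3]], "roll": [0,0,0,0]}}

```text
clock: 17.55
position: [0.6175, -0.2435, 0.0325]
ee_rot: [0.005, 0.709, -0.706, 0.009]
ft_force: [-0.2, -0.2, -1.5]
gripper_width: 0.519
```

Call:
{"op": "jog_arm", "data": {"jaw": [-1,-1,-1], "delta_pos": [[0,0,4],[0,0,3],[0,0,3]], "roll": [0,0,0]}}

```text
clock: 17.85
position: [0.6182, -0.2438, 0.0261]
ee_rot: [0.005, 0.708, -0.706, 0.01]
ft_force: [-11.2, 3.2, 28.4]
gripper_width: 0.522
```

Contact at the expected height; release. Resistor B is next, at (.445,-.050) with its long axis at yaw 58°, so the jaw goes at -32°.

Call:
{"op": "jog_arm", "data": {"jaw": [-1,0.4,0.4,0.4,0.4,0.4,0.4,0.4,0.4], "delta_pos": [[0,0,-1],[0,0,0],[0,0,0],[0,0,0],[0,0,-15],[0,0,-30],[0,0,-40],[0,0,-10],[0,0,0]], "roll": [0,0,0,0,0,0,0,0,0]}}

```text
clock: 18.75
position: [0.6179, -0.2421, 0.129]
ee_rot: [0.005, 0.708, -0.706, 0.011]
ft_force: [-0.0, -0.2, -0.1]
gripper_width: 0.703
```

```bash
python3 -c "
from h import *
go(.445,-.049,.11,-32)"
```

```text
t 18.75 pos [ 0.618 -0.242  0.129] yaw -89.8 tilt -0.9997 w 0.703 F [-0.038 -0.162 -0.084]
 delta tool mm [-194.1  172.3   13.3]
 roll -57.8 delta after roll [-248.9  -72.2   19. ]
```

Call:
{"op": "jog_arm", "data": {"jaw": [1,1,1,1,1,1,1,1,1,1,1,1], "delta_pos": [[0,0,0],[0,0,0],[0,0,0],[0,0,0],[0,0,0],[0,0,0],[0,0,0],[-40,-12,0],[-40,-12,0],[-40,-12,0],[-40,-12,0],[-40,-12,0]], "roll": [-8.3,-8.3,-8.3,-8.3,-8.3,-8.3,-7,0,0,0,0,0]}}

```text
clock: 19.95
position: [0.4692, -0.0868, 0.1142]
ee_rot: [0.008, 0.963, -0.27, 0.0]
ft_force: [0.7, 0.4, 1.2]
gripper_width: 0.997
```

```bash
python3 -c "
from h import *
go(.445,-.049,.1,-32)"
```

```text
t 19.95 pos [ 0.469 -0.087  0.114] yaw -31.3 tilt -0.9999 w 0.997 F [0.684 0.423 1.217]
 delta tool mm [-40.4 -19.9  13.7]
 roll 0.7 delta after roll [-40.5 -19.2  14.2]
```

Call:
{"op": "jog_arm", "data": {"jaw": [1,1,1,1,1,1], "delta_pos": [[-30,-16,0],[0,0,0],[0,0,0],[0,0,25],[0,0,20],[0,0,0]], "roll": [0,0,0,0,0,0]}}

```text
clock: 20.55
position: [0.4469, -0.0558, 0.0654]
ee_rot: [0.009, 0.963, -0.268, -0.001]
ft_force: [-0.9, -0.6, -0.2]
gripper_width: 1.003
```

```bash
python3 -c "
from h import *
go(.445,-.049,.0215,-32)"
```

```text
t 20.55 pos [ 0.447 -0.056  0.065] yaw -31.1 tilt -0.9998 w 1.003 F [-0.939 -0.592 -0.229]
 delta tool mm [-5.3 -5.6 43.8]
 roll 0.9 delta after roll [-5.2 -4.8 43.9]
```

Call:
{"op": "jog_arm", "data": {"jaw": [1,1,1,1,1,1], "delta_pos": [[-5,-5,0],[0,0,0],[0,0,20],[0,0,14],[0,0,6],[0,0,0]], "roll": [0,0,0,0,0,0]}}

```text
clock: 21.15
position: [0.449, -0.0507, 0.0272]
ee_rot: [0.008, 0.963, -0.27, 0.002]
ft_force: [0.8, -0.5, 1.1]
gripper_width: 1.003
```

```bash
python3 -c "
from h import *
go(.445,-.049,.0215,-32)
cv2.imwrite('pics/p4.png',cv2.resize(camera('scene')[190:290,190:320],None,fx=5,fy=5))"
```

```text
t 21.15 pos [ 0.449 -0.051  0.027] yaw -31.3 tilt -0.9999 w 1.003 F [ 0.806 -0.528  1.136]
 delta tool mm [-4.3  0.6  5.7]
 roll 0.7 delta after roll [-4.3  0.7  5.7]
```

View pics/p4.png

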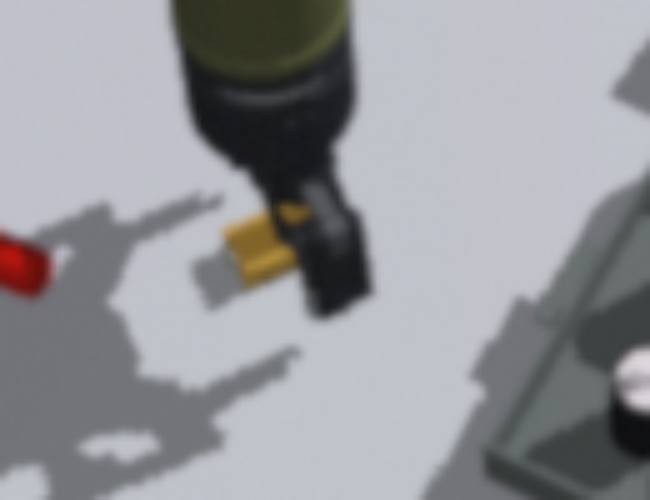

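The fingers straddle the resistor across its width (crop (265,245)). Final nudge and close.

Call:
{"op": "jog_arm", "data": {"jaw": [1,1,-1,-1,-1,-1,-1,-1,-1,-1,-1], "delta_pos": [[-4,1,5],[0,0,2],[0,0,0],[0,0,0],[0,0,0],[0,0,0],[0,0,0],[0,0,0],[0,0,0],[0,0,0],[0,0,0]], "roll": [0,0,0,0,0,0,0,0,0,0,0]}}

```text
clock: 22.3
position: [0.4466, -0.0498, 0.0221]
ee_rot: [0.009, 0.963, -0.27, 0.004]
ft_force: [-0.2, 0.3, 0.3]
gripper_width: 0.317
```

```bash
python3 -c "
from h import *
go(.6,.193,.11,0)"
```

```text
t 22.3 pos [ 0.447 -0.05   0.022] yaw -31.3 tilt -0.9998 w 0.317 F [-0.168  0.275  0.29 ]
 delta tool mm [   6.  -285.8  -92. ]
 roll -31.3 delta after roll [ 153.4 -242.8  -87.9]
```

Call:
{"op": "jog_arm", "data": {"jaw": [-1,-1,-1,-1,-1,-1,-1,-1,-1,-1,-1,-1], "delta_pos": [[0,0,-30],[0,0,-50],[0,0,-8],[0,0,0],[0,0,0],[0,0,0],[24,-38,0],[24,-38,0],[24,-38,0],[24,-38,0],[24,-38,0],[22,-35,0]], "roll": [0,0,-8,-8,-8,-6,0,0,0,0,0,0]}}

```text
clock: 23.5
position: [0.5917, 0.173, 0.1055]
ee_rot: [0.013, 1.0, -0.009, -0.001]
ft_force: [-1.1, 0.4, 0.3]
gripper_width: 0.316
```

```bash
python3 -c "
from h import *
go(.6,.193,.1,0)"
```

```text
t 23.5 pos [0.592 0.173 0.106] yaw -1.0 tilt -0.9996 w 0.316 F [-1.104  0.393  0.292]
 delta tool mm [  7.9 -20.3   4.9]
 roll -1.0 delta after roll [  8.3 -20.    5.5]
```

Call:
{"op": "jog_arm", "data": {"jaw": [-1,-1,-1,-1,-1,-1], "delta_pos": [[5,-13,0],[0,0,0],[0,0,0],[0,0,25],[0,0,30],[0,0,0]], "roll": [-1,0,0,0,0,0]}}

```text
clock: 24.1
position: [0.5961, 0.1842, 0.0482]
ee_rot: [0.014, 1.0, 0.001, -0.002]
ft_force: [-0.4, -0.3, -1.0]
gripper_width: 0.311
```

```bash
python3 -c "
from h import *
go(.6,.193,.0252,0)"
```

```text
t 24.1 pos [0.596 0.184 0.048] yaw 0.1 tilt -0.9996 w 0.311 F [-0.432 -0.329 -1.041]
 delta tool mm [ 4.1 -9.4 22.7]
 roll 0.1 delta after roll [ 3.9 -8.8 23. ]
```

Call:
{"op": "jog_arm", "data": {"jaw": [-1,-1,-1,-1,-1], "delta_pos": [[4,-9,0],[0,0,9],[0,0,6],[0,0,3],[0,0,3]], "roll": [0,0,0,0,0]}}

```text
clock: 24.6
position: [0.6028, 0.1901, 0.0305]
ee_rot: [0.014, 1.0, -0.001, 0.001]
ft_force: [0.3, 0.4, -1.0]
gripper_width: 0.315
```

Call:
{"op": "jog_arm", "data": {"jaw": [-1,-1,-1], "delta_pos": [[0,0,3],[0,0,3],[0,0,3]], "roll": [0,0,0]}}

```text
clock: 24.9
position: [0.6031, 0.19, 0.025]
ee_rot: [0.015, 1.0, -0.002, 0.001]
ft_force: [-12.1, -5.7, 32.1]
gripper_width: 0.322
```

Call:
{"op": "jog_arm", "data": {"jaw": [-1,0,0,0,0,0,0,0,0], "delta_pos": [[0,0,-1],[0,0,0],[0,0,0],[0,0,0],[0,0,-15],[0,0,-30],[0,0,-40],[0,0,-10],[0,0,0]], "roll": [0,0,0,0,0,0,0,0,0]}}

```text
clock: 25.8
position: [0.6026, 0.1938, 0.1267]
ee_rot: [0.015, 1.0, -0.001, 0.001]
ft_force: [0.1, -0.1, -0.4]
gripper_width: 0.5
```

```bash
python3 -c "
from h import *
go(.408,.309,.11,-61)"
```

```text
t 25.8 pos [0.603 0.194 0.127] yaw -0.1 tilt -0.9995 w 0.5 F [ 0.063 -0.134 -0.427]
 delta tool mm [-194.9 -115.3   12.8]
 roll 60.9 delta after roll [-195.1  114.4   16.7]
```

Call:
{"op": "jog_arm", "data": {"jaw": [1,1,1,1,1,1,1,1,1,1,1,1], "delta_pos": [[0,0,0],[0,0,0],[0,0,0],[0,0,0],[0,0,0],[0,0,0],[0,0,0],[-35,20,0],[-35,20,0],[-35,20,0],[-35,20,0],[-35,20,0]], "roll": [8.5,8.5,8.5,8.5,8.5,8.5,8.5,0,0,0,0,0]}}

```text
clock: 27.0
position: [0.4244, 0.2913, 0.112]
ee_rot: [0.019, 0.859, -0.512, 0.004]
ft_force: [-0.4, 0.8, -0.5]
gripper_width: 0.995
```

```bash
python3 -c "
from h import *
go(.408,.309,.1,-61)"
```

```text
t 27.0 pos [0.424 0.291 0.112] yaw -61.5 tilt -0.9992 w 0.995 F [-0.423  0.807 -0.456]
 delta tool mm [-23.6   5.6  11.5]
 roll -0.5 delta after roll [-23.4   5.7  12. ]
```

Call:
{"op": "jog_arm", "data": {"jaw": [1,1,1,1,1,1], "delta_pos": [[-13,3,0],[0,0,0],[0,0,0],[0,0,25],[0,0,20],[0,0,0]], "roll": [0,0,0,0,0,0]}}

```text
clock: 27.6
position: [0.414, 0.2985, 0.0636]
ee_rot: [0.02, 0.859, -0.511, 0.004]
ft_force: [0.3, 0.5, -0.5]
gripper_width: 1.002
```

```bash
python3 -c "
from h import *
go(.408,.309,.0215,-61)"
```

```text
t 27.6 pos [0.414 0.299 0.064] yaw -61.4 tilt -0.9991 w 1.002 F [ 0.32   0.498 -0.459]
 delta tool mm [-13.2  -1.   41.7]
 roll -0.4 delta after roll [-12.1   0.2  42.1]
```

Call:
{"op": "jog_arm", "data": {"jaw": [1,1,1,1,1,1], "delta_pos": [[-12,0,0],[0,0,0],[0,0,18],[0,0,14],[0,0,6],[0,0,0]], "roll": [0,0,0,0,0,0]}}

```text
clock: 28.2
position: [0.4126, 0.3088, 0.0273]
ee_rot: [0.018, 0.858, -0.513, 0.006]
ft_force: [0.1, 1.3, -0.5]
gripper_width: 1.003
```

```bash
python3 -c "
from h import *
go(.408,.309,.0215,-61)
cv2.imwrite('pics/p5.png',cv2.resize(camera('scene')[90:230,260:420],None,fx=4,fy=4))"
```

```text
t 28.2 pos [0.413 0.309 0.027] yaw -61.7 tilt -0.9993 w 1.003 F [ 0.06   1.292 -0.457]
 delta tool mm [-2.5  3.8  5.9]
 roll -0.7 delta after roll [-2.4  3.9  5.8]
```

View pics/p5.png

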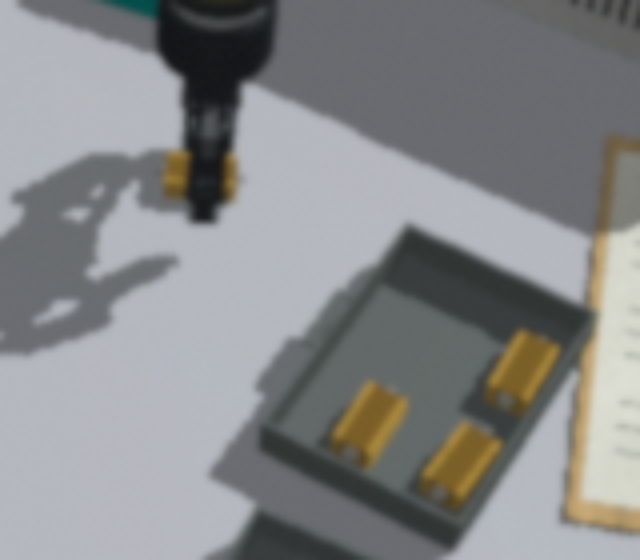

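The first resistor lies flat in its tray (crop (370,422)), and the fingers straddle the second one. Closing.

Call:
{"op": "jog_arm", "data": {"jaw": [1,1,-1,-1,-1,-1,-1,-1,-1,-1,-1], "delta_pos": [[-2,4,5],[0,0,2],[0,0,0],[0,0,0],[0,0,0],[0,0,0],[0,0,0],[0,0,0],[0,0,0],[0,0,0],[0,0,0]], "roll": [0,0,0,0,0,0,0,0,0,0,0]}}

```text
clock: 29.35
position: [0.4092, 0.3098, 0.0224]
ee_rot: [0.016, 0.858, -0.513, 0.007]
ft_force: [-0.1, -0.0, 0.5]
gripper_width: 0.317
```

```bash
python3 -c "
from h import *
go(.6,.272,.11,0)"
```

```text
t 29.35 pos [0.409 0.31  0.022] yaw -61.7 tilt -0.9994 w 0.317 F [-0.118 -0.037  0.529]
 delta tool mm [ 126.  -148.4  -87.2]
 roll -61.7 delta after roll [190.8  37.8 -87.6]
```

Call:
{"op": "jog_arm", "data": {"jaw": [-1,-1,-1,-1,-1,-1,-1,-1,-1,-1,-1,-1], "delta_pos": [[0,0,-30],[0,0,-50],[0,0,-8],[0,0,0],[0,0,0],[0,0,0],[0,0,0],[0,0,0],[0,0,0],[40,8,0],[40,8,0],[40,8,0]], "roll": [0,0,-8.5,-8.5,-8.5,-8.5,-8.5,-8.5,-8.5,0,0,0]}}

```text
clock: 30.55
position: [0.5253, 0.2878, 0.1129]
ee_rot: [0.019, 1.0, -0.004, -0.004]
ft_force: [0.5, 0.9, 0.1]
gripper_width: 0.316
```

```bash
python3 -c "
from h import *
go(.6,.272,.1,0)"
```

```text
t 30.55 pos [0.525 0.288 0.113] yaw -0.5 tilt -0.9992 w 0.316 F [0.467 0.867 0.072]
 delta tool mm [74.9 14.7 12.9]
 roll -0.5 delta after roll [74.7 15.8 12.9]
```

Call:
{"op": "jog_arm", "data": {"jaw": [-1,-1,-1,-1,-1,-1,-1], "delta_pos": [[35,8,0],[32,6,0],[0,0,0],[0,0,0],[0,0,25],[0,0,30],[0,0,0]], "roll": [0,0,0,0,0,0,0]}}

```text
clock: 31.25
position: [0.5976, 0.2666, 0.0545]
ee_rot: [0.02, 1.0, -0.007, -0.004]
ft_force: [-0.7, -0.3, -1.1]
gripper_width: 0.315
```

```bash
python3 -c "
from h import *
go(.6,.272,.0254,0)"
```

```text
t 31.25 pos [0.598 0.267 0.054] yaw -0.9 tilt -0.9992 w 0.315 F [-0.714 -0.337 -1.123]
 delta tool mm [ 2.6 -6.6 28.8]
 roll -0.9 delta after roll [ 2.4 -5.4 29.1]
```

Call:
{"op": "jog_arm", "data": {"jaw": [-1,-1,-1,-1,-1,-1], "delta_pos": [[2,-5,0],[0,0,12],[0,0,8],[0,0,4],[0,0,3],[0,0,3]], "roll": [0,0,0,0,0,0]}}

```text
clock: 31.85
position: [0.5998, 0.2741, 0.0273]
ee_rot: [0.018, 1.0, -0.006, -0.002]
ft_force: [1.1, -0.6, -0.5]
gripper_width: 0.318
```

Call:
{"op": "jog_arm", "data": {"jaw": [-1,-1], "delta_pos": [[0,0,3],[0,0,3]], "roll": [0,0]}}

```text
clock: 32.05
position: [0.5998, 0.2739, 0.0255]
ee_rot: [0.019, 1.0, -0.006, -0.002]
ft_force: [-9.5, -5.1, 24.9]
gripper_width: 0.317
```

Contact; release and back off toward the bench so the view is clear.

Call:
{"op": "jog_arm", "data": {"jaw": [-1,0,0,0,0,0,0,0,0,0,0,0], "delta_pos": [[0,0,-1],[0,0,0],[0,0,0],[0,0,0],[0,0,-15],[0,0,-30],[0,0,-40],[0,0,-30],[-10,-45,0],[-10,-45,0],[-10,-45,0],[0,0,0]], "roll": [0,0,0,0,0,0,0,0,0,0,0,0]}}

```text
clock: 33.25
position: [0.5748, 0.4157, 0.1484]
ee_rot: [0.018, 1.0, -0.011, 0.001]
ft_force: [-1.0, 0.8, 0.3]
gripper_width: 0.501
```

```bash
python3 - <<'E'
from h import *
go(.5,.4,.15)
a=camera('top');s=camera('scene')
cv2.imwrite('pics/p6.png',cv2.resize(s[90:400,110:420],None,fx=1.9,fy=1.9))
cv2.imwrite('pics/p7.png',cv2.resize(a[110:290,200:440],None,fx=3.3,fy=3.3))
E
```

```text
t 33.25 pos [0.575 0.416 0.148] yaw -1.2 tilt -0.9994 w 0.501 F [-0.99   0.751  0.34 ]
 delta tool mm [-74.4  17.4  -1.1]
```

View pics/p6.png

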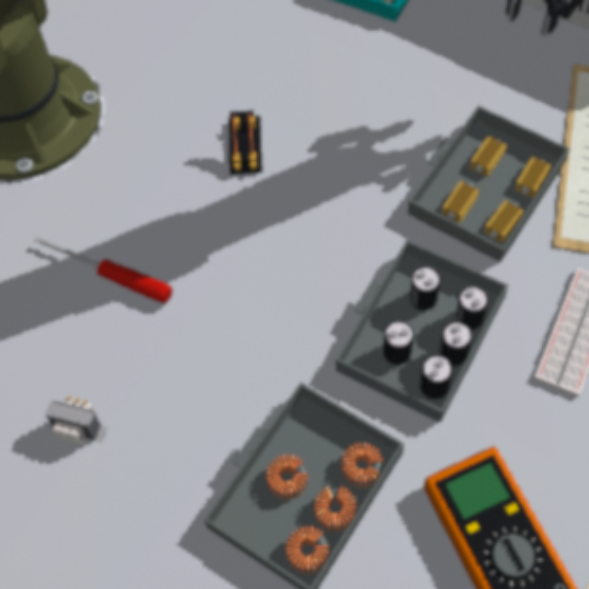

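View pics/p7.png

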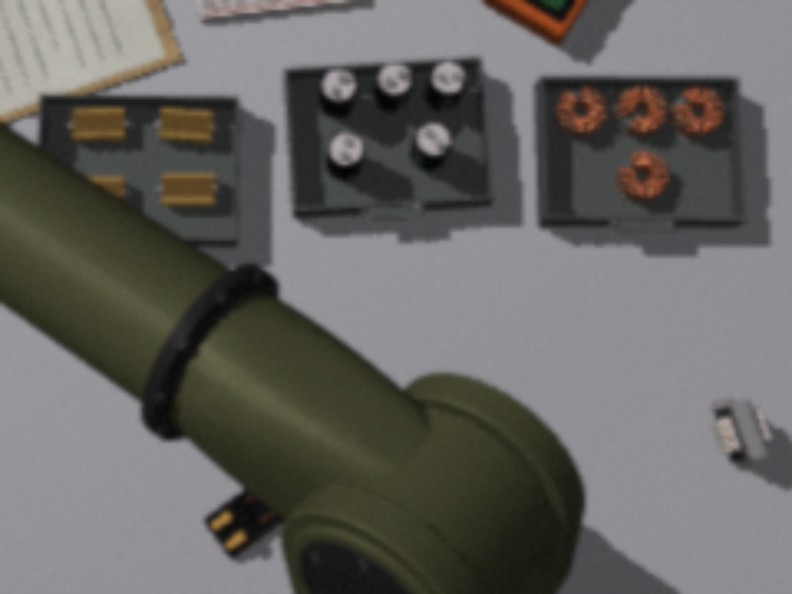

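The views show both capacitors upright, both resistors flat, the choke flat at (643,175), and the transformer unmoved. Let it settle and hand in.

Call:
{"op": "jog_arm", "data": {"jaw": [0,0,0,0,0], "delta_pos": [[0,0,0],[0,0,0],[0,0,0],[0,0,0],[0,0,0]], "roll": [0,0,0,0,0]}}

```text
clock: 33.85
position: [0.583, 0.4021, 0.1487]
ee_rot: [0.022, 1.0, -0.018, 0.003]
ft_force: [-0.3, 0.0, 1.2]
gripper_width: 0.503
```

```bash
python3 -c "
from workcell import order
print(order.close_job())"
```

```text
the job is handed in; nothing more can be done
None
```

I put all five loose components into the trays of their own kind and handed the job in at about 34 s of the 128 s allowed; handing in gives no verdict. Each one was pressed lightly onto the tray floor, with 25–32 N of contact at about the expected height, before the gripper let go.

- **Last check:** the final camera views show both capacitors upright, both resistors and the choke flat, and all five clear of the stock. The arm was clear of everything at the end. These were checks by eye; I did not measure the final positions again.
- **Transformer and the rest:** I never went near the transformer or the turquoise tray. The transformer stands where it did at the start.
- **What was less clean:** the tool had drifted to about 0.04 rad off vertical by the last resistors, well inside the 0.15 rad limit. In the final top view the arm half hid the second resistor, but the scene view showed it lying flat. No check failed or disagreed.

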